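Load a specimen strip against its spring and shut the cover rail

ROBOT

A 7-joint arm with a two-finger parallel gripper is mounted at the origin on the work surface. World frame = base frame: x ahead of the robot, y to its left, z up, the work surface at z = 0. Lengths are in m, angles in rad, forces in N, time in s.
With the tool pointing down it reaches from about 0.4 to 0.875 m from the base axis. Payload 19.3 kg.
Tool frame: the origin (TCP) lies between the finger pads; the fingertips stand bot.tcp_to_tips ahead of it and the grasp point (between the pads) is the TCP (bot.tcp_to_tips is the distance from the TCP to the fingertips, in m); z points along the fingers, y is the line along which they close (so a half turn about z gives the same grasp; the last joint's range is limited). The gripper opens to 85 mm and grips with 20 to 120 N. Pads are 22 mm wide; open, the fingers measure 114 mm over their backs; the gripper's body (76 mm by 85 mm) begins 54 mm behind the grasp point. The pads swing forward as they close: fully open they stand 13 mm farther back than shut.
Start: joints at [-1.205, 0.521, -0.036, 1.599, 0.021, 1.021, -0.113], TCP at [0.264, 0.567, 0.25] pointing down, gripper open.
Joint ranges: [-2.91, 2.91], [-0.3, 2.13], [-1.5, 1.42], [0.17, 2.43], [-1.26, 4.41], [0.16, 1.93], [-2.52, 2.52]. Speed limits (rad/s): [1.89, 1.89, 2.39, 2.39, 3.01, 3.01, 3.01].

INTERFACE

Orientations are given as [roll, pitch, yaw] about the fixed x, y, z axes, in that order (R = Rz(yaw) Ry(pitch) Rx(roll)).
In Python, from workcell import telemetry, grab_frame, bot gives the robot as it stands. The module is installed in compiled form; this text tells all that it offers.
- The arm moves only by the shell command python3 -m crank 'ROWS' [FORCE]. ROWS is text: rows parted by semicolons, each of 7 numbers parted by spaces: the finger opening in m, from 0 to 0.0854, then the shift along the tool's x, y, z in m, then the turn, a rotation vector about the tool's x, y, z in degrees. A call has exactly 8 rows; each row shifts and turns the commanded pose from where the row before left it, along the tool's axes as they then stand; what a row does not reach is not made up. A row lasts 1/12 s, in which the tool goes at most 41.7 mm and 7.16 degrees, less where a joint would pass 70% of its speed; a pose out of reach is approached as far as the arm can. A call with a gripper value outside its range is refused whole. The fingers move at their own pace and stop on an object; FORCE is the grip in N (left out, the last holds). Time passes only in rows, so rows that do not move let the fingers close, or fill a call up. It gives the time, the measured TCP pose, the force, the opening and the grip force at its end, in the units of the state.
- telemetry.observe(): the state, without advancing time (a new reading comes with each control period).
- grab_frame(name): name is "scene" or "top"; returns a dict with "pixels" (384x512x3 uint8, red, green, blue), "depth" (384x512 float32, m along the optical axis (not along the pixel's ray), 0 where there is no reading), "vertical_fov" (degrees; the focal length in pixels is half the picture's height over the tangent of half this angle, whatever the lens; pixels are square), "cx", "cy" (the principal point, pixels), "R" (3x3) and "t" (3): a world point X has camera coordinates R X + t. Camera axes: x right, y down, z forward; pixel columns grow to the right and rows downward; lengths in m; the calibration is good to about 2 mm. A picture is of the moment at which its call begins.
- bot.job_done(): hands the job in; it is judged then, once.
The state is a dict: "clock": time; "qpos": joint angles; "qd": joint speeds; "joint_efforts": joint torques, N m; "position": TCP position; "tool_rot": TCP orientation; "force": force on the tool from outside, world axes, zero at the start; "moment": the same for the moment, N m; "grip_width": finger opening in m; "finger_force": force on a finger pad.
Only numpy, scipy, OpenCV 4.12 (cv2) and the standard library are available. Lean on these libraries where they do the work, as an engineer would, in place of code of your own. Each camera call takes 0.05 s, during which the arm holds its last target. There are 200 camera calls.

TASK

Load the specimen strip with the blue fin into the channel of the strip holder: push one end back against the brass spring follower until the other end clears the red stop, lower it flat onto the channel floor between stop and follower, and let go. Then slide the cover rail fully shut over it by its green handle. Push the strip only lightly, never ramming the follower against its end or forcing the strip down, and leave the orange-finned strip and everything else where it is.

Things in the scene. Friction and masses are not known exactly. Their poses are not given: they have to be found in the camera images.
- strip: The strip to load: aluminium bar 100 long (its x) x 22 wide (y) x 14 mm high, about 100 g, standing on the bench, with an upright BLUE plastic fin on its middle, 40 long (x) x 10 thick (y), from 14 to 56 mm above the underside: grip it across the 10 mm. Mineral grains sit on the bar's ends. Origin: centre of the underside; z up. Either end may go first.
- holder: Strip holder, fixed: off-white base 230 x 110 x 12 mm high. Origin: on the bench under the channel's middle line; z up. On it an aluminium channel along x, centred on y = 0, 26 mm wide inside, walls up to z = 35 mm. The channel unit (floor, walls, stop, follower) is clamped up to 8 mm either way along x: this offset d is NOT measured, it must be felt or seen.
- channel (a point): Point of the holder at x = 0, y = 0 on the channel's floor, z = 20 mm; axes as the holder's. A loaded strip lies with its underside at this height, pressed by the spring against the stop, its centre d (up to 8 mm) along x from this point. Pressing the strip on the holder with over 35 N (all its contacts added, the spring included) spoils it.
- stop_end (a point): Nominal middle of the red stop's top edge, holder x = -50, y = 0, z = 27 mm; the true one is d away along x. The stop crosses the channel's -x end, 12 mm thick, 7 mm high above the floor, inner face towards +x. Nothing higher stands behind it, so the strip's rear end can pass over it.
- spring_end (a point): Nominal middle of the brass follower's face at rest: holder x = 37, y = 0, z = 32 mm; the true one is d away along x. Face z from 21.5 to 42.5 mm. Gap to the stop 87 mm. A spring pushes it to -x: yields at 3 N, then 0.3 N per mm, damped, hard end after 19 mm (8.7 N). Pushed 13 to 19 mm, the strip's rear clears the stop. Black spring housing behind, up to z = 48 mm.
- rail (a joint): Travel of the steel cover rail, m: 0 open, 0.028 fully shut; starts within 6 mm of open. Slides towards the holder's -y, 3 N of friction, stays where left. A bar 125 mm long, top at z = 40 mm, on the channel's +y side; shut, its lip (z 36 to 40, holder x -45 to 35 mm) covers the bar's edge up to y = 7 mm, 2 mm above it. A strip not down on the floor blocks it.
- rail_handle (a point): Centre of the top of the rail's green handle, a square post 14 x 14 mm, 36 mm tall (z 40 to 76 mm), at holder x = -75 mm; holder y = 58 mm with the rail open, 30 mm shut. Push it from its +y side or pinch it.
- spare_strip: The same strip with an ORANGE fin, standing on the bench: leave it alone. Origin: centre of the underside.
- jar: Amber sample jar, 52 mm across, 70 mm high: leave alone. Origin: centre of the underside.
- dish: Shallow glass dish, 90 mm across, 16 mm high: leave alone. Origin: centre of the underside.
- mouse: Black computer mouse, 60 mm across, 34 mm high: leave alone. Origin: centre of the underside.
- ore: Lump of grey ore, about 45 mm: leave alone. Origin: underside.
- brush: Cleaning brush, 160 mm long, wooden handle, lying on the bench: leave alone. Origin: underside, along its length.
Things that resemble listed ones, but are neither listed nor needed, are in the scene too. What is shaped like the strip but black, pink or turquoise is not meant.

How it is judged:
On the way:
1. the blue-finned strip lies flat on the channel floor between stop and follower, let go, the rail still open (z of strip in the frame of holder between 0.0185 and 0.0215 m and y of strip in the frame of holder between -0.004 and 0.004 m and x of strip in the frame of holder between -0.016 and 0.016 m and angle between strip's own z axis and vertical below 0.035 rad and angle between the x axis of strip and the x axis of holder, either way round below 0.06 rad and value of joint rail below 0.018 m and contact force between the fingers and strip below 0.5 N), for 0.2 s.
At the end, for the whole second after the job is handed in: Blue strip still, flat on the channel floor between stop and follower (height within 1.5 mm, 4 mm of the middle line, 16 mm lengthwise of the holder origin, tilt under 0.035, in line within 0.06 rad); rail within 2.5 mm of shut; the bystanders within 30 mm of their start (z of strip in the frame of holder between 0.0185 and 0.0215 m and y of strip in the frame of holder between -0.004 and 0.004 m and x of strip in the frame of holder between -0.016 and 0.016 m and angle between strip's own z axis and vertical below 0.035 rad and angle between the x axis of strip and the x axis of holder, either way round below 0.06 rad and value of joint rail above 0.0255 m and linear speed of strip below 0.02 m/s and distance of each of spare_strip, jar, dish, mouse, ore, brush from where it was at the start of the episode below 0.03 m); the robot touches nothing.
It fails at once if the strip is pressed on the holder (follower, stop, walls, floor or rail) with more than 35 N in all (contact force between strip and holder above 35 N).
It fails at once if the spare strip, jar, dish, mouse, ore or brush is shoved more than 30 mm (distance of any of spare_strip, jar, dish, mouse, ore, brush from where it was at the start of the episode above 0.03 m).
It also fails if it takes over 66 s, if anything falls off the work surface, if the arm or the gripper's body presses on something with over 40 N, if the wrist force passes 120 N, or if a joint passes its speed limit or range.

## Working session

There is one attempt and no reset: what is moved stays moved. The work goes in short steps, Python scripts to look and compute and a shell command to move; the robot and the scene stay as the last step left them, time stands still between calls to the robot, and variables do not carry over. Pictures are saved under pics/ and viewed, at most 10 in all, crops included, and the job is handed in when it is done.

```bash
mkdir -p pics
cat > h.py <<'E'
import numpy as np, cv2
from workcell import telemetry, grab_frame, bot
def grab(n):
    f=grab_frame(n); p=f["pixels"]; 
    f["f"]=p.shape[0]/2/np.tan(np.radians(f["vertical_fov"]/2)); return f
def ray(f,u,v,z):
    d=f["R"].T@np.array([(u-f["cx"])/f["f"],(v-f["cy"])/f["f"],1]); c=-f["R"].T@f["t"]
    return c+d*(z-c[2])/d[2]
def pts(f):
    h,w=f["depth"].shape; v,u=np.mgrid[:h,:w]; D=f["depth"]
    P=np.stack([(u-f["cx"])/f["f"]*D,(v-f["cy"])/f["f"]*D,D],-1)
    return (P-f["t"])@f["R"]
def save(f,n): cv2.imwrite("pics/"+n,f["pixels"][...,::-1])
E
python3 - <<'E'
from h import *
for n in("scene","top"):
    f=grab(n); save(f,n+"0.png"); print(n,f["f"],f["cx"],f["cy"],-f["R"].T@f["t"],f["R"].round(2).tolist())
s=telemetry.observe(); print(s,bot.tcp_to_tips)
E
```

```text
scene 412.21071279690415 260.62766722054647 184.13755996054076 [ 1.05821786 -0.46770568  0.86966112] [[0.68, 0.73, 0.0], [0.59, -0.55, -0.59], [-0.43, 0.41, -0.8]]
top 438.10259108657084 259.48041156020855 188.97091830805925 [ 0.43453267 -0.07876991  1.35729149] [[-0.0, -1.0, -0.01], [-0.99, 0.01, -0.15], [0.15, 0.01, -0.99]]
{'clock': 0.1, 'qpos': array([-1.20522532,  0.52194911, -0.03632463,  1.59993425,  0.02120383,
        1.02109193, -0.112785  ]), 'qd': array([ 5.95996074e-04, -1.00626306e-03,  8.86825781e-04, -2.68672980e-03,
       -6.32854551e-04, -2.62816410e-05,  6.68789589e-04]), 'joint_efforts': array([ 3.76676835e-03, -9.28488708e+01,  1.98449336e+00, -3.70533121e+01,
        1.82105403e-02,  5.20581714e-03, -3.93420976e-05]), 'position': array([0.2637343 , 0.56632856, 0.24979261]), 'tool_rot': array([-3.14059783e+00,  7.36695032e-05,  2.70582497e+00]), 'force': array([-0.11649023, -0.32023174, -0.08523511]), 'moment': array([ 0.01671638, -0.01366196, -0.0149364 ]), 'finger_force': 0.0, 'grip_width': 0.08547404561880902} 0.019
```

View pics/scene0.png

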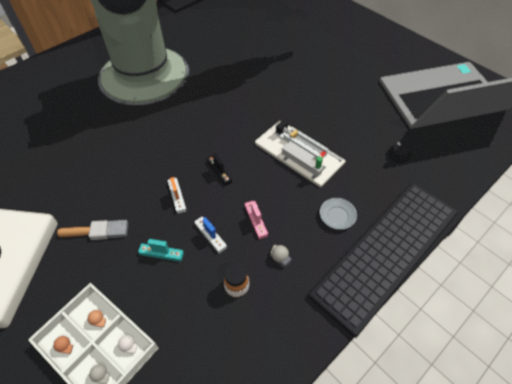

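View pics/top0.png

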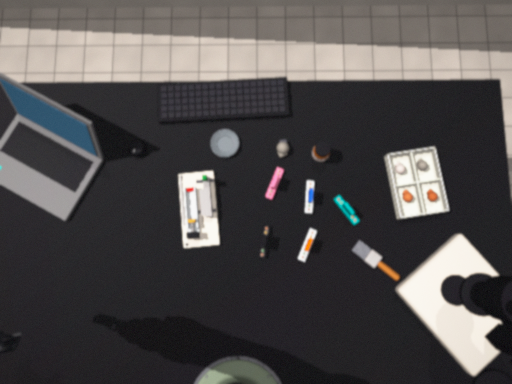

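The pictures show the blue-finned strip at top (310,197), scene (210,235). Lookalikes in scene pixels are orange (177,194), pink (257,219), turquoise (160,250) and black (219,170). The holder is at top (199,209), with its red stop at (190,190) and green handle at (205,178), so holder +x points towards the base.

```bash
cat > m.py <<'E'
from h import *
def blob(f,lo,hi,box=None,n=1):
    hsv=cv2.cvtColor(f["pixels"],cv2.COLOR_RGB2HSV); m=cv2.inRange(hsv,np.array(lo),np.array(hi))
    if box: k=np.zeros_like(m); k[box[1]:box[3],box[0]:box[2]]=1; m=m*k
    cs,_=cv2.findContours(m,cv2.RETR_EXTERNAL,cv2.CHAIN_APPROX_NONE)
    return m,sorted(cs,key=cv2.contourArea)[::-1][:n]
E
python3 - <<'E'
from m import *
t=grab("top"); s=grab("scene")
def rep(name,f,lo,hi,box,z):
    m,c=blob(f,lo,hi,box)
    if not c: print(name,"none"); return
    c=c[0]; v,u=np.nonzero(m); r=cv2.minAreaRect(c); P=np.array([ray(f,*q,z)[:2] for q in cv2.boxPoints(r)])
    e=[P[1]-P[0],P[2]-P[1]]; L=[np.linalg.norm(x) for x in e]; a=e[int(np.argmax(L))]
    print(name,"px",np.round(r[0],1),len(u),"ctr",P.mean(0).round(4),"size",np.round(L,4),"ang",round(np.degrees(np.arctan2(a[1],a[0])),1),"centroid",ray(f,u.mean(),v.mean(),z).round(4))
rep("base top",t,(0,0,110),(180,70,255),(165,160,232,258),.012)
rep("base scene",s,(0,0,110),(180,70,255),(245,110,355,195),.012)
rep("strip top",t,(0,0,110),(180,60,255),(295,172,325,220),.014)
for n,f,b,bb in(("top",t,(295,172,325,220),(165,160,232,258)),("scene",s,(190,210,232,256),(245,110,355,195))):
    rep("blue "+n,f,(100,120,50),(130,255,255),b,.056)
    rep("red "+n,f,(0,130,80),(8,255,255),bb,.027)
    rep("green "+n,f,(45,100,40),(85,255,255),bb,.076 if n=="top" else .06)
    rep("brass "+n,f,(12,90,80),(30,255,255),bb,.04)
a=cv2.resize(t["pixels"][160:260,165:235],None,fx=5,fy=5,interpolation=cv2.INTER_CUBIC)
b=cv2.resize(s["pixels"][110:200,245:355],None,fx=4,fy=4,interpolation=cv2.INTER_CUBIC)
c=cv2.resize(s["pixels"][205:260,185:240],None,fx=4,fy=4)
o=np.zeros((600,800,3),np.uint8); o[:500,:350]=a; o[:360,355:795]=b; o[365:585,360:580]=c
cv2.imwrite("pics/c1.png",o[...,::-1])
E
```

```text
base top px [198.  208.9] 2652 ctr [0.5832 0.1247] size [0.1181 0.238 ] ang -174.6 centroid [0.5814 0.1239 0.012 ]
base scene px [299.8 151.1] 2424 ctr [0.5798 0.1221] size [0.1332 0.2672] ang 3.2 centroid [0.5918 0.1189 0.012 ]
strip top px [309.  196.5] 225 ctr [ 0.6185 -0.2188] size [0.1041 0.0279] ang -4.3 centroid [ 0.6168 -0.2172  0.014 ]
blue top px [311.5 195. ] 59 ctr [ 0.6169 -0.2219] size [0.015  0.0363] ang 178.7 centroid [ 0.6168 -0.2205  0.056 ]
red top px [189.6 189.1] 16 ctr [0.6411 0.1494] size [0.0165 0.0079] ang -71.5 centroid [0.641  0.1495 0.027 ]
green top px [204.5 177.5] 15 ctr [0.6683 0.0971] size [0.0089 0.0091] ang -179.1 centroid [0.668  0.0974 0.076 ]
brass top px [191.5 220.5] 29 ctr [0.5434 0.1393] size [0.0211 0.0091] ang -90.3 centroid [0.5433 0.1397 0.04  ]
blue scene px [209.1 226.5] 143 ctr [ 0.6262 -0.2249] size [0.0197 0.0554] ang -5.9 centroid [ 0.6268 -0.225   0.056 ]
red scene px [322.8 153.3] 17 ctr [0.642  0.1503] size [0.0163 0.0086] ang 96.7 centroid [0.6423 0.1504 0.027 ]
green scene px [318.6 162.1] 43 ctr [0.6708 0.0964] size [0.0338 0.0107] ang 126.9 centroid [0.6701 0.0968 0.06  ]
brass scene px [294.3 133.2] 34 ctr [0.5463 0.1377] size [0.024  0.0161] ang 99.2 centroid [0.549  0.1357 0.04  ]
```

View pics/c1.png

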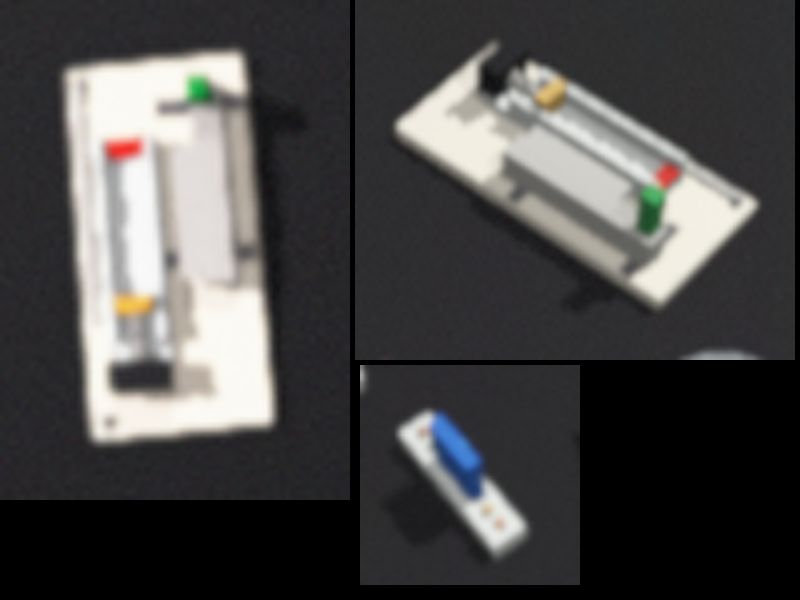

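```bash
python3 -m crank '0.05 -0.027 -0.0235 0 0 0 0;0.05 -0.027 -0.0235 0 0 0 0;0.05 -0.027 -0.0235 0 0 0 0;0.05 -0.027 -0.0235 0 0 0 0;0.05 -0.027 -0.0235 0 0 0 0;0.05 -0.027 -0.0235 0 0 0 0;0.05 -0.027 -0.0235 0 0 0 0;0.05 -0.027 -0.0235 0 0 0 0' 40
python3 -m crank '0.05 -0.027 -0.0235 0 0 0 0;0.05 -0.027 -0.0235 0 0 0 0;0.05 -0.027 -0.0235 0 0 0 0;0.05 -0.027 -0.0235 0 0 0 0;0.05 -0.027 -0.0235 0 0 0 0;0.05 -0.027 -0.0235 0 0 0 0;0.05 -0.027 -0.0235 0 0 0 0;0.05 -0.027 -0.0235 0 0 0 0'
python3 -m crank '0.05 -0.027 -0.0235 0 0 0 0;0.05 -0.027 -0.0235 0 0 0 0;0.05 -0.027 -0.0235 0 0 0 0;0.05 -0.027 -0.0235 0 0 0 0;0.05 -0.027 -0.0235 0 0 0 -3;0.05 0 0 0 0 0 -6;0.05 0 0 0 0 0 -6;0.05 0 0 0 0 0 -6'
cat > d.py <<'E'
# python3 d.py x y z yaw(deg): what remains, in tool axes (mm, deg about tool z)
import sys
from h import *
from scipy.spatial.transform import Rotation as Ro
x,y,z,a=map(float,sys.argv[1:5]); s=telemetry.observe(); R=Ro.from_euler("xyz",s["tool_rot"]).as_matrix()
G=Ro.from_euler("xyz",[np.pi,0,np.radians(a)]).as_matrix()
print("tool shift mm",(R.T@(np.array([x,y,z])-s["position"])*1e3).round(1),"turn deg",np.degrees(Ro.from_matrix(R.T@G).as_rotvec()).round(2),"pos",s["position"].round(4),"yaw",np.degrees(s["tool_rot"]).round(2),"F",s["force"].round(2))
E
python3 d.py .6175 -.219 .12 176
python3 - <<'E'
from m import *
for n,b in(("top",(285,165,335,230)),("scene",(180,205,240,260))):
    f=grab(n); P=pts(f); sub=P[b[1]:b[3],b[0]:b[2]].reshape(-1,3)
    k=(sub[:,2]>.008)&(sub[:,2]<.02)&(abs(sub[:,0]-.617)<.07)&(abs(sub[:,1]+.219)<.03); q=sub[k]
    if len(q)>20:
        r=cv2.minAreaRect((q[:,:2]*1e3).astype(np.float32)); print(n,len(q),"bar",r)
    k=(sub[:,2]>.035)&(sub[:,2]<.065)&(abs(sub[:,0]-.617)<.06)&(abs(sub[:,1]+.219)<.03); q=sub[k]
    if len(q)>5: print("fin",len(q),q.mean(0).round(4), cv2.minAreaRect((q[:,:2]*1e3).astype(np.float32)))
E
```

```text
clock: 0.87
position: [0.3806, 0.3033, 0.2504]
tool_rot: [3.141, 0.0, 2.706]
force: [0.8, 1.7, 0.3]
grip_width: 0.0501
finger_force: 0.0
clock: 1.53
position: [0.4971, 0.0416, 0.2504]
tool_rot: [3.141, 0.0, 2.706]
force: [0.5, 0.8, -0.4]
grip_width: 0.0503
finger_force: 0.0
clock: 2.2
position: [0.5695, -0.1208, 0.2499]
tool_rot: [-3.142, -0.001, 3.076]
force: [-0.6, 0.7, 0.7]
grip_width: 0.0497
finger_force: 0.0
tool shift mm [-54.4 -94.9 129.9] turn deg [-0.   -0.03  0.27] pos [ 0.5695 -0.1208  0.2499] yaw [-1.8000e+02 -3.0000e-02  1.7627e+02] F [-0.55  0.75  0.74]
scene 251 bar ((619.7930297851562, -223.7028045654297), (22.527917861938477, 101.09575653076172), 85.36302185058594)
fin 114 [ 0.6229 -0.2251  0.052 ] ((619.4774169921875, -223.56846618652344), (10.540529251098633, 42.94482421875), 86.05728149414062)
```

```bash
python3 -m crank '0.05 -0.0095 -0.0165 0.01 0 0 0;0.05 -0.0095 -0.0165 0.01 0 0 0;0.05 -0.0095 -0.0165 0.015 0 0 0;0.05 -0.0095 -0.0165 0.02 0 0 0.4;0.05 -0.0095 -0.0165 0.02 0 0 0;0.05 -0.0095 -0.0165 0.02 0 0 0;0.05 0 0 0.02 0 0 0;0.05 0 0 0.01 0 0 0' | tail -1
python3 d.py .6195 -.2235 .044 175.8
python3 - <<'E'
from m import *
f=grab("scene"); P=pts(f).reshape(-1,3); C=f["pixels"].reshape(-1,3); hsv=cv2.cvtColor(f["pixels"],cv2.COLOR_RGB2HSV).reshape(-1,3)
near=(abs(P[:,0]-.59)<.14)&(abs(P[:,1]-.125)<.08)
def R(n,k,):
    q=P[k&near]
    if len(q)<3: print(n,len(q)); return
    print(n,len(q),"mean",q.mean(0).round(4),"zmax",q[:,2].max().round(4),cv2.minAreaRect((q[:,:2]*1e3).astype(np.float32)))
R("base",(P[:,2]>.006)&(P[:,2]<.017))
R("railtop",(P[:,2]>.037)&(P[:,2]<.043)&(P[:,1]<.135))
R("wall",(P[:,2]>.032)&(P[:,2]<.0375)&(P[:,1]>.13))
col=lambda lo,hi:np.all((hsv>=lo)&(hsv<=hi),1)
R("red",col((0,130,80),(8,255,255))); R("greentop",col((45,100,40),(85,255,255))&(P[:,2]>.07)); R("green",col((45,100,40),(85,255,255)))
R("brass",col((12,90,80),(30,255,255)))
R("housing",(hsv[:,2]<50)&(P[:,2]>.04)&(P[:,2]<.052))
E
```

```text
finger_force: 0.0
tool shift mm [-1.4  0.1 78.6] turn deg [ 0.   -0.16 -0.44] pos [ 0.6183 -0.2235  0.1226] yaw [ 1.8000e+02 -1.6000e-01  1.7536e+02] F [-0.59  1.33 -0.06]
base 1261 mean [0.5967 0.1028 0.0123] zmax 0.0169 ((584.4224853515625, 119.356201171875), (230.87986755371094, 113.80619812011719), 5.4134721755981445)
railtop 406 mean [0.6042 0.096  0.0401] zmax 0.043 ((588.7023315429688, 102.38419342041016), (59.72590255737305, 187.25894165039062), 87.30010986328125)
wall 106 mean [0.5786 0.149  0.0349] zmax 0.0375 ((578.6405639648438, 143.4528350830078), (137.4600067138672, 32.37089920043945), 2.9670705795288086)
red 17 mean [0.6423 0.1505 0.0269] zmax 0.0298 ((641.9752197265625, 149.00994873046875), (9.767775535583496, 17.965499877929688), 9.22555160522461)
greentop 24 mean [0.6732 0.0922 0.0753] zmax 0.0792 ((673.0557861328125, 92.4774398803711), (10.254011154174805, 14.231443405151367), 38.683502197265625)
green 43 mean [0.6741 0.0911 0.0682] zmax 0.0792 ((673.0557861328125, 92.4774398803711), (10.254011154174805, 14.231443405151367), 38.683502197265625)
brass 34 mean [0.5491 0.1355 0.0404] zmax 0.0462 ((590.6109008789062, 132.7216339111328), (27.20159149169922, 105.35096740722656), 84.10061645507812)
housing 60 mean [0.5052 0.1307 0.0474] zmax 0.0517 ((505.0968933105469, 131.78680419921875), (18.571002960205078, 38.807838439941406), 14.430946350097656)
```

```bash
python3 -m crank '0.05 -0.0014 0 0.015 0 0 -0.4;0.05 0 0 0.02 0 0 0;0.05 0 0 0.02 0 0 0;0.05 0 0 0.014 0 0 0;0.05 0 0 0.0095 0 0 0;0.05 0 0 0 0 0 0;0.0 0 0 0 0 0 0;0.0 0 0 0 0 0 0' 30
python3 -m crank '0.0 0 0 0 0 0 0;0.0 0 0 0 0 0 0;0.0 0 0 0 0 0 0;0.0 0 0 0 0 0 0;0.0 0 0 0 0 0 0;0.0 0 0 0 0 0 0;0.0 0 0 0 0 0 0;0.0 0 0 0 0 0 0' 40
python3 -c "
from h import *
f=grab('scene');cv2.imwrite('pics/g.png',cv2.resize(f['pixels'][170:290,120:280],None,fx=4,fy=4)[...,::-1])"
```

```text
clock: 3.68
position: [0.6213, -0.2233, 0.0479]
tool_rot: [-3.141, 0.001, 3.072]
force: [0.3, 0.1, 0.8]
grip_width: 0.0267
finger_force: 0.0
clock: 4.35
position: [0.621, -0.2232, 0.0475]
tool_rot: [-3.141, 0.001, 3.072]
force: [-0.8, 1.5, 7.2]
grip_width: 0.0093
finger_force: 42.7
```

View pics/g.png

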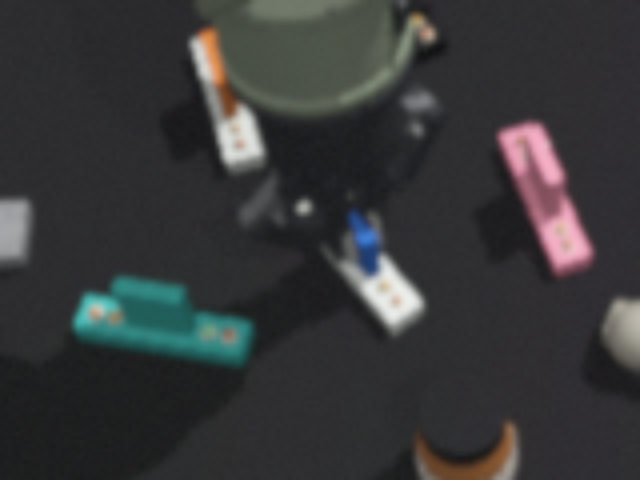

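```bash
python3 -m crank '0.0 0 0 -0.01 0 0 0;0.0 0 0 -0.02 0 0 0;0.0 0 0 -0.03 0 0 0;0.0 0 0 -0.03 0 0 0;0.0 0.0033 0.01 -0.025 0 0 0;0.0 0.0033 0.025 0 0 0 0;0.0 0.0033 0.03 0 0 0 0;0.0 0.0033 0.03 0 0 0 0' 40 | sed -n 2p
python3 -m crank '0.0 0.0033 0.03 0 0 0 0;0.0 0.0033 0.03 0 0 0 0;0.0 0.0033 0.03 0 0 0 0;0.0 0.0033 0.03 0 0 0 0;0.0 0.0033 0.03 0 0 0 0;0.0 0.0033 0.03 0 0 0 0;0.0 0.0033 0.03 0 0 0 0;0.0 0.0033 0.03 0 0 0 0' | sed -n 2p
python3 -m crank '0.0 0.0033 0.025 0 0 0 -3;0.0 0 0 0 0 0 -3;0.0 0 0 0 0 0 -3;0.0 0 0 0 0 0 -0.4;0.0 0 0 0 0 0 0;0.0 0 0 0 0 0 0;0.0 0 0 0 0 0 0;0.0 0 0 0 0 0 0'
python3 d.py .6075 .1457 .11 185.4
cat > look.py <<'E'
from m import *
f=grab("scene"); s=telemetry.observe(); p=s["position"]; zb=p[2]-.0475
P=pts(f); q=P.reshape(-1,3); k=(abs(q[:,2]-zb-.012)<.006)&(np.hypot(q[:,0]-p[0],q[:,1]-p[1])<.07)
print("bar",k.sum(),q[k].mean(0).round(4) if k.any() else"",cv2.minAreaRect((q[k][:,:2]*1e3).astype(np.float32)) if k.sum()>5 else "")
E
python3 look.py; python3 -c "
from h import *
f=grab('scene');g=grab('top');o=np.zeros((600,800,3),np.uint8)
o[:440,:480]=cv2.resize(f['pixels'][85:195,240:360],None,fx=4,fy=4);o[:480,490:790]=cv2.resize(g['pixels'][150:246,170:230],None,fx=5,fy=5);cv2.imwrite('pics/h.png',o[...,::-1])"
```

```text
position: [0.6139, -0.1268, 0.1631]
position: [0.6041, 0.1152, 0.1626]
clock: 6.4
position: [0.6028, 0.1388, 0.1619]
tool_rot: [-3.142, 0.0, -3.048]
force: [0.1, 0.4, 0.3]
grip_width: 0.0092
finger_force: 41.5
tool shift mm [-5.3  6.5 51.9] turn deg [-0.    0.   -0.05] pos [0.6028 0.1388 0.1619] yaw [-180.      0.   -174.65] F [0.13 0.37 0.27]
bar 266 [0.6057 0.1316 0.1274] ((601.8524169921875, 135.01596069335938), (100.42143249511719, 24.21776580810547), 5.1277570724487305)
```

View pics/h.png

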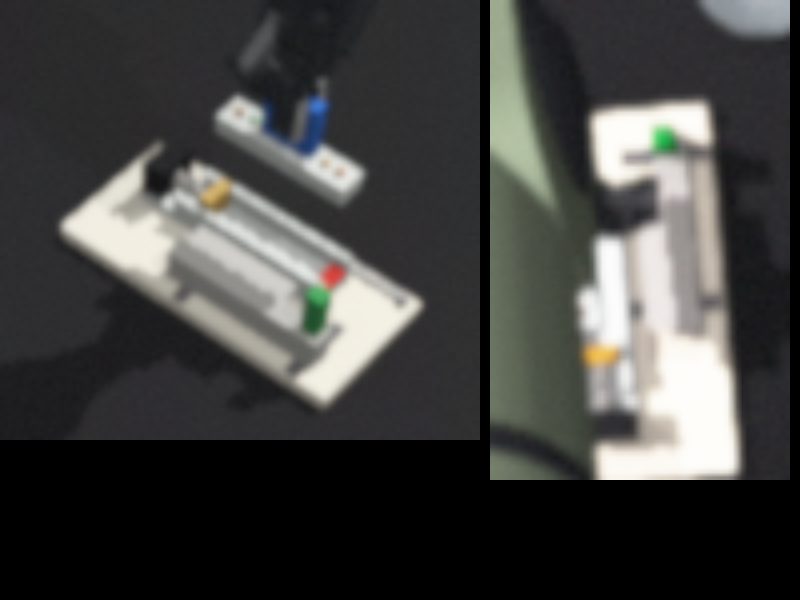

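The strip is held level above the holder, scene crop (290,150). The channel, brass follower (215,193) and red stop (333,273) are in view. I'll measure the bar against the channel in this same view.

```bash
cat > chan.py <<'E'
from m import *
f=grab("scene"); s=telemetry.observe(); p=s["position"]; P=pts(f); hsv=cv2.cvtColor(f["pixels"],cv2.COLOR_RGB2HSV)
a=np.radians(5.4); u=np.array([np.cos(a),np.sin(a)]); n=np.array([-np.sin(a),np.cos(a)])
S=P[...,:2]@u; N=P[...,:2]@n; Z=P[...,2]
print("TCP s,n",(p[:2]@u).round(4),(p[:2]@n).round(4))
zt=p[2]-.0475+.014
k=(abs(Z-zt)<.0025)&(abs(S-p[:2]@u)<.06)&(abs(N-p[:2]@n)<.03)
if k.sum()>5: print("bar top",k.sum(),Z[k].mean().round(4),"S",np.percentile(S[k],[1,99]).round(4),"N",np.percentile(N[k],[2,50,98]).round(4))
ch=(S>.5)&(S<.66)&(N>.06)&(N<.12)
k=ch&(Z>.0325)&(Z<.0365)
print("walls N hist z33-36.5",np.histogram(N[k],np.arange(.06,.12,.002)))
for nm,lo,hi in(("red",(0,130,80),(8,255,255)),("brass",(12,90,80),(30,255,255))):
    k=cv2.inRange(hsv,lo,hi).astype(bool)&(S>.5)&(S<.68)&(N>.06)&(N<.12)&(Z<.055)
    print(nm,k.sum(),"S",np.percentile(S[k],[0,50,100]).round(4),"N",np.percentile(N[k],[0,50,100]).round(4),"Z",np.percentile(Z[k],[0,50,100]).round(4))
k=(Z>.034)&(Z<.046)&(S>.53)&(S<.57)&(N>.07)&(N<.105)
print("near brass", [(round(x,4),round(y,4),round(z,4)) for x,y,z in zip(S[k],N[k],Z[k])][:60])
k=(Z>.005)&(Z<.0145)&(S>.44)&(S<.74)&(N>-.02)&(N<.15); print("base N",np.percentile(N[k],[.5,99.5]).round(4),"S",np.percentile(S[k],[.5,99.5]).round(4))
E
python3 chan.py
```

```text
TCP s,n 0.6132 0.0816
bar top 177 0.1284 S [0.5627 0.6606] N [0.0666 0.0736 0.0895]
walls N hist z33-36.5 (array([ 0,  0, 19, 25, 12, 15,  7,  2,  2,  2,  9,  5,  4,  4,  1,  1,  1,
        7, 21, 20, 10, 11,  0,  0,  0,  0,  0,  0,  0]), array([0.06 , 0.062, 0.064, 0.066, 0.068, 0.07 , 0.072, 0.074, 0.076,
       0.078, 0.08 , 0.082, 0.084, 0.086, 0.088, 0.09 , 0.092, 0.094,
       0.096, 0.098, 0.1  , 0.102, 0.104, 0.106, 0.108, 0.11 , 0.112,
       0.114, 0.116, 0.118]))
red 17 S [0.6493 0.6532 0.6589] N [0.0799 0.0879 0.0968] Z [0.0253 0.0275 0.0306]
brass 34 S [0.5494 0.5575 0.6563] N [0.0718 0.0835 0.1027] Z [0.0289 0.0417 0.0459]
near brass [(np.float64(0.5355), np.float64(0.098), np.float64(0.0365)), (np.float64(0.538), np.float64(0.0993), np.float64(0.0371)), (np.float64(0.5392), np.float64(0.0981), np.float64(0.0349)), (np.float64(0.5427), np.float64(0.0979), np.float64(0.0374)), (np.float64(0.5434), np.float64(0.1017), np.float64(0.035)), (np.float64(0.5343), np.float64(0.0815), np.float64(0.0405)), (np.float64(0.5344), np.float64(0.086), np.float64(0.0371)), (np.float64(0
[... 2602 characters left out ...]
np.float64(0.0986), np.float64(0.0341)), (np.float64(0.5531), np.float64(0.0715), np.float64(0.0416)), (np.float64(0.5557), np.float64(0.0725), np.float64(0.0427)), (np.float64(0.5595), np.float64(0.0718), np.float64(0.0459)), (np.float64(0.5605), np.float64(0.0751), np.float64(0.0439)), (np.float64(0.5619), np.float64(0.0779), np.float64(0.0426)), (np.float64(0.5602), np.float64(0.0852), np.float64(0.0357)), (np.float64(0.5518), np.float64(0.0736), np.float64(0.035)), (np.float64(0.5568), np.float64(0.0713), np.float64(0.0404)), (np.float64(0.5594), np.float64(0.0724), np.float64(0.0413)), (np.float64(0.5597), np.float64(0.0767), np.float64(0.0381))]
base N [0.0074 0.1172] S [0.4783 0.708 ]
```

```bash
python3 -m crank '0.0 -0.002 0.002 0.005 0 0 0;0.0 -0.002 0.002 0.01 0 0 0;0.0 -0.002 0.001 0.015 0 0 0;0.0 -0.0015 0 0.015 0 0 0;0.0 0 0 0.015 0 0 0;0.0 0 0 0.01 0 0 0;0.0 0 0 0.004 0 0 0;0.0 0 0 0 0 0 0' 40 
python3 chan.py | grep -v "near brass"; python3 -c "
from h import *
f=grab('scene');g=grab('top');o=np.zeros((600,800,3),np.uint8)
o[:420,:480]=cv2.resize(f['pixels'][100:170,255:335],None,fx=6,fy=6,interpolation=2);o[:480,490:790]=cv2.resize(g['pixels'][150:246,170:230],None,fx=5,fy=5);cv2.imwrite('pics/i.png',o[...,::-1])"
```

```text
clock: 7.27
position: [0.6093, 0.1446, 0.0865]
tool_rot: [-3.141, -0.002, -3.047]
force: [0.1, -0.3, -1.1]
grip_width: 0.0094
finger_force: 41.5
TCP s,n 0.6207 0.0867
bar top 169 0.0537 S [0.569  0.6681] N [0.0711 0.0791 0.0945]
walls N hist z33-36.5 (array([ 0,  2, 15, 27, 21, 16,  4,  1,  1,  2,  5,  3,  2,  2,  2,  0,  1,
        1,  2,  2,  3,  0,  0,  0,  0,  0,  0,  0,  0]), array([0.06 , 0.062, 0.064, 0.066, 0.068, 0.07 , 0.072, 0.074, 0.076,
       0.078, 0.08 , 0.082, 0.084, 0.086, 0.088, 0.09 , 0.092, 0.094,
       0.096, 0.098, 0.1  , 0.102, 0.104, 0.106, 0.108, 0.11 , 0.112,
       0.114, 0.116, 0.118]))Traceback (most recent call last):
  File "chan.py", line 14, in <module>
    print(nm,k.sum(),"S",np.percentile(S[k],[0,50,100]).round(4),"N",np.percentile(N[k],[0,50,100]).round(4),"Z",np.percentile(Z[k],[0,50,100]).round(4))
                         ~~~~~~~~~~~~~^^^^^^^^^^^^^^^^^
    return _quantile_unchecked(
        a, q, axis, out, overwrite_input, method, keepdims, weights)
    return _ureduce(a,
                    func=_quantile_ureduce_func,
    ...<5 lines>...
                    overwrite_input=overwrite_input,
                    method=method)
    r = func(a, **kwargs)
    result = _quantile(arr,
                       quantiles=q,
    ...<2 lines>...
                       out=out,
                       weights=wgt)
    slices_having_nans = np.isnan(arr[-1, ...])
                                  ~~~^^^^^^^^^
IndexError: index -1 is out of bounds for axis 0 with size 0
```

View pics/i.png

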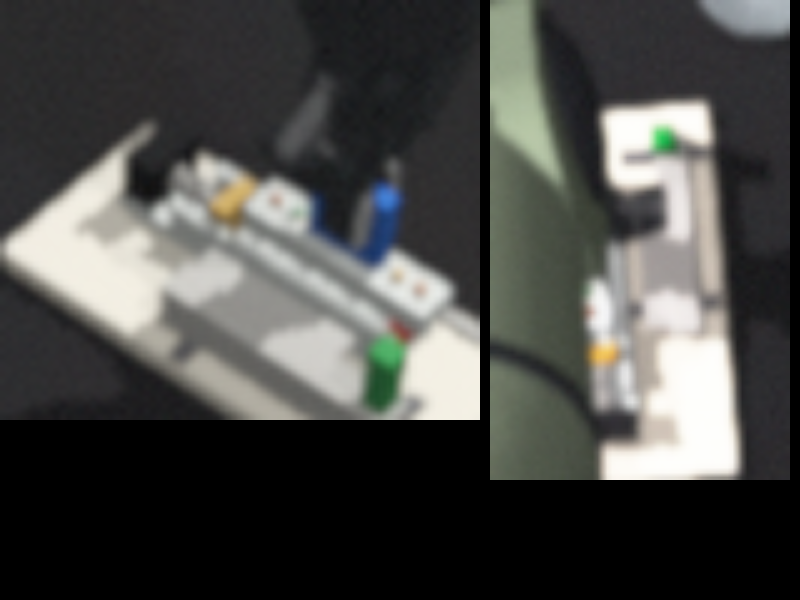

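Strip is aligned with the channel, bar ends at crop (275,200) and (410,280), just in front of the brass at (232,200). Lowering gently between the walls while watching the force.

```bash
python3 -m crank '0.0 0 0.0005 0.001 0 0 0;0.0 0 0 0.001 0 0 0;0.0 0 0 0.001 0 0 0;0.0 0 0 0.001 0 0 0;0.0 0 0 0.0005 0 0 0;0.0 0 0 0.0005 0 0 0;0.0 0 0 0 0 0 0;0.0 0 0 0 0 0 0' 40 ; python3 d.py .6093 .145 .0775 185.4
```

```text
clock: 8.08
position: [0.6097, 0.1452, 0.0828]
tool_rot: [-3.142, -0.0, -3.047]
force: [-0.3, -0.3, -0.9]
grip_width: 0.0095
finger_force: 41.5
tool shift mm [ 0.4 -0.2  5.3] turn deg [-0.   -0.    0.03] pos [0.6097 0.1452 0.0828] yaw [-180.     -0.   -174.57] F [-0.32 -0.29 -0.89]
```

```bash
python3 -m crank '0.0 0 0 0.0007 0 0 0;0.0 0 0 0.0007 0 0 0;0.0 0 0 0.0006 0 0 0;0.0 0 0 0.0005 0 0 0;0.0 0 0 0 0 0 0;0.0 0 0 0 0 0 0;0.0 0 0 0 0 0 0;0.0 0 0 0 0 0 0' 40 ; python3 d.py .6093 .145 .0775 185.4
```

```text
clock: 8.75
position: [0.6098, 0.1452, 0.0804]
tool_rot: [-3.142, 0.0, -3.047]
force: [-0.2, -0.8, -1.8]
grip_width: 0.0094
finger_force: 41.5
tool shift mm [ 0.5 -0.1  2.9] turn deg [-0.    0.    0.03] pos [0.6098 0.1452 0.0804] yaw [-180.      0.   -174.57] F [-0.21 -0.78 -1.84]
```

```bash
python3 -m crank '0.0 0 0 0.0007 0 0 0;0.0 0 0 0.0007 0 0 0;0.0 0 0 0.0006 0 0 0;0.0 0 0 0.0005 0 0 0;0.0 0 0 0 0 0 0;0.0 0 0 0 0 0 0;0.0 0 0 0 0 0 0;0.0 0 0 0 0 0 0' 40 |sed -n '2p;4p'
python3 -m crank '0.0 0.001 0 0 0 0 0;0.0 0.001 0 0 0 0 0;0.0 0.001 0 0 0 0 0;0.0 0.001 0 0 0 0 0;0.0 0.001 0 0 0 0 0;0.0 0.001 0 0 0 0 0;0.0 0 0 0 0 0 0;0.0 0 0 0 0 0 0' |sed -n '2p;4p'
```

```text
position: [0.6097, 0.1452, 0.0778]
force: [-0.4, -0.5, -1.2]
position: [0.6038, 0.1446, 0.0778]
force: [-0.5, 0.8, -0.3]
```

```bash
python3 -m crank '0.0 0.001 0 0 0 0 0;0.0 0.001 0 0 0 0 0;0.0 0.001 0 0 0 0 0;0.0 0 0 0 0 0 0;0.0 0 0 0 0 0 0;0.0 0 0 0 0 0 0;0.0 0 0 0 0 0 0;0.0 0 0 0 0 0 0' |sed -n '2p;4p'
python3 -m crank '0.0 0.001 0 0 0 0 0;0.0 0.001 0 0 0 0 0;0.0 0 0 0 0 0 0;0.0 0 0 0 0 0 0;0.0 0 0 0 0 0 0;0.0 0 0 0 0 0 0;0.0 0 0 0 0 0 0;0.0 0 0 0 0 0 0' |sed -n '2p;4p'
```

```text
position: [0.601, 0.1444, 0.0779]
force: [2.5, -0.7, -1.3]
position: [0.5989, 0.1441, 0.0778]
force: [4.2, 0.5, 0.3]
```

```bash
python3 -m crank '0.0 0.0015 0 0 0 0 0;0.0 0.0015 0 0 0 0 0;0.0 0.0015 0 0 0 0 0;0.0 0.0015 0 0 0 0 0;0.0 0.001 0 0 0 0 0;0.0 0 0 0 0 0 0;0.0 0 0 0 0 0 0;0.0 0 0 0 0 0 0' |sed -n '2p;4p'
python3 -m crank '0.0 0.001 0 0 0 0 0;0.0 0.001 0 0 0 0 0;0.0 0.001 0 0 0 0 0;0.0 0.001 0 0 0 0 0;0.0 0.0005 0 0 0 0 0;0.0 0 0 0 0 0 0;0.0 0 0 0 0 0 0;0.0 0 0 0 0 0 0' |sed -n '2p;4p'
python3 - <<'E'
from h import *
P=[];F=[]
for i in range(8): grab_frame("scene"); s=telemetry.observe(); F.append(s["force"])
print(np.mean(F,0).round(2),np.std(F,0).round(2),s["position"].round(4),s["clock"])
E
python3 chan.py 2>/dev/null| grep -v "near brass"
```

```text
position: [0.5921, 0.1435, 0.0779]
force: [4.7, -0.5, -0.3]
position: [0.5879, 0.1431, 0.078]
force: [6.9, -0.2, -0.5]
[ 6.72  0.43 -0.81] [0.46 0.67 0.66] [0.5879 0.1431 0.078 ] 13.15
TCP s,n 0.5988 0.0871
bar top 169 0.0449 S [0.5406 0.6462] N [0.0718 0.0802 0.0943]
walls N hist z33-36.5 (array([ 0,  0, 15, 27, 16, 20, 16, 11,  1,  1,  2,  1,  2,  1,  1,  1,  1,
        2,  2,  4,  3,  0,  0,  0,  0,  0,  0,  0,  0]), array([0.06 , 0.062, 0.064, 0.066, 0.068, 0.07 , 0.072, 0.074, 0.076,
       0.078, 0.08 , 0.082, 0.084, 0.086, 0.088, 0.09 , 0.092, 0.094,
       0.096, 0.098, 0.1  , 0.102, 0.104, 0.106, 0.108, 0.11 , 0.112,
       0.114, 0.116, 0.118]))
red 17 S [0.6483 0.6544 0.6579] N [0.0793 0.0892 0.0981] Z [0.0248 0.0276 0.0301]
brass 14 S [0.5374 0.5413 0.6567] N [0.0721 0.0793 0.0965] Z [0.0298 0.0432 0.0454]
base N [0.0074 0.1182] S [0.4784 0.7079]
```

```bash
python3 -m crank '0.0 0.001 0 0 0 0 0;0.0 0.001 0 0 0 0 0;0.0 0 0 0.0007 0 0 0;0.0 0 0 0.0007 0 0 0;0.0 0 0 0.0007 0 0 0;0.0 0 0 0.0007 0 0 0;0.0 0 0 0 0 0 0;0.0 0 0 0 0 0 0' |sed -n '2p;4p'
python3 -m crank '0.0 0 0 0.0005 0 0 0;0.0 0 0 0.0005 0 0 0;0.0 0 0 0.0005 0 0 0;0.0 0 0 0.0005 0 0 0;0.0 0 0 0 0 0 0;0.0 0 0 0 0 0 0;0.0 0 0 0 0 0 0;0.0 0 0 0 0 0 0' |sed -n '2p;4p'
```

```text
position: [0.5861, 0.143, 0.0754]
force: [7.1, -0.2, 2.5]
position: [0.5861, 0.143, 0.0734]
force: [7.2, 1.0, 1.3]
```

```bash
python3 -m crank '0.0 0 0 0.0005 0 0 0;0.0 0 0 0.0005 0 0 0;0.0 0 0 0.0005 0 0 0;0.0 0 0 0.0005 0 0 0;0.0 0 0 0 0 0 0;0.0 0 0 0 0 0 0;0.0 0 0 0 0 0 0;0.0 0 0 0 0 0 0' |sed -n '2p;4p'
python3 -m crank '0.0 0 0 0.0005 0 0 0;0.0 0 0 0.0005 0 0 0;0.0 0 0 0.0005 0 0 0;0.0 0 0 0.0005 0 0 0;0.0 0 0 0 0 0 0;0.0 0 0 0 0 0 0;0.0 0 0 0 0 0 0;0.0 0 0 0 0 0 0' |sed -n '2p;4p'
```

```text
position: [0.5861, 0.143, 0.0714]
force: [7.1, 0.9, 1.7]
position: [0.5862, 0.1431, 0.0695]
force: [7.2, 0.9, 1.4]
```

```bash
python3 -m crank '0.0 0 0 0.0004 0 0 0;0.0 0 0 0.0004 0 0 0;0.0 0 0 0.0004 0 0 0;0.0 0 0 0 0 0 0;0.0 0 0 0 0 0 0;0.0 0 0 0 0 0 0;0.0 0 0 0 0 0 0;0.0 0 0 0 0 0 0' |sed -n '2p;4p'
python3 -m crank '0.0 0 0 0.0004 0 0 0;0.0 0 0 0.0003 0 0 0;0.0 0 0 0 0 0 0;0.0 0 0 0 0 0 0;0.0 0 0 0 0 0 0;0.0 0 0 0 0 0 0;0.0 0 0 0 0 0 0;0.0 0 0 0 0 0 0' |sed -n '2p;4p'
```

```text
position: [0.5862, 0.143, 0.0682]
force: [7.8, 1.4, 1.7]
position: [0.5862, 0.143, 0.0676]
force: [8.4, 0.4, 2.9]
```

```bash
python3 -m crank '0.0 0 0 0.0004 0 0 0;0.0 0 0 0 0 0 0;0.0 0 0 0 0 0 0;0.0 0 0 0 0 0 0;0.0 0 0 0 0 0 0;0.0 0 0 0 0 0 0;0.0 0 0 0 0 0 0;0.0 0 0 0 0 0 0' |sed -n '2p;4p'
python3 -m crank '0.0 0 0 0.0003 0 0 0;0.0 0 0 0 0 0 0;0.0 0 0 0 0 0 0;0.0 0 0 0 0 0 0;0.0 0 0 0 0 0 0;0.0 0 0 0 0 0 0;0.0 0 0 0 0 0 0;0.0 0 0 0 0 0 0' |sed -n '2p;4p'
```

```text
position: [0.5863, 0.1431, 0.0675]
force: [6.9, -0.9, 7.1]
position: [0.5864, 0.143, 0.0675]
force: [4.8, 0.0, 13.6]
```

```bash
python3 -m crank '0.0 0 0 -0.0003 0 0 0;0.0 -0.0005 0 0 0 0 0;0.0 -0.0005 0 0 0 0 0;0.0 -0.0005 0 0 0 0 0;0.0 -0.0005 0 0 0 0 0;0.0 0 0 0 0 0 0;0.0 0 0 0 0 0 0;0.0 0 0 0 0 0 0' |sed -n '2p;4p'
python3 -m crank '0.0 -0.0004 0 0 0 0 0;0.0 -0.0004 0 0 0 0 0;0.0 0 0 0 0 0 0;0.0 0 0 0 0 0 0;0.0 0 0 0 0 0 0;0.0 0 0 0 0 0 0;0.0 0 0 0 0 0 0;0.0 0 0 0 0 0 0' |sed -n '2p;4p'
```

```text
position: [0.5877, 0.1432, 0.0675]
force: [1.8, -0.1, 11.9]
position: [0.5882, 0.1432, 0.0675]
force: [-0.2, 0.1, 13.7]
```

```bash
python3 -m crank '0.0 0 0 -0.0003 0 0 0;0.0 0 0 -0.0002 0 0 0;0.035 0 0 0 0 0 0;0.035 0 0 0 0 0 0;0.035 0 0 0 0 0 0;0.035 0 0 0 0 0 0;0.035 0 0 0 0 0 0;0.035 0 0 0 0 0 0'
python3 -m crank '0.035 0 0 -0.002 0 0 0;0.035 0 0 -0.005 0 0 0;0.035 0 0 -0.01 0 0 0;0.035 0 0 -0.02 0 0 0;0.035 0 0 -0.02 0 0 0;0.035 0 0 -0.02 0 0 0;0.035 0 0 -0.02 0 0 0;0.035 0 0 -0.01 0 0 0'|sed -n '1,2p;4p'
python3 - <<'E'
from m import *
f=grab("scene"); P=pts(f); a=np.radians(5.4); u=np.array([np.cos(a),np.sin(a)]); n=np.array([-np.sin(a),np.cos(a)])
S=P[...,:2]@u; N=P[...,:2]@n; Z=P[...,2]; hsv=cv2.cvtColor(f["pixels"],cv2.COLOR_RGB2HSV)
for nm,lo,hi in(("blue",(100,120,50),(130,255,255)),("green",(45,100,40),(85,255,255)),("red",(0,130,80),(8,255,255)),("brass",(12,90,80),(30,255,255))):
    k=cv2.inRange(hsv,lo,hi).astype(bool)&(S>.5)&(S<.72)&(N>0)&(N<.12)&(Z<.1)
    if k.any(): print(nm,k.sum(),"S",np.percentile(S[k],[0,50,100]).round(4),"N",np.percentile(N[k],[0,50,100]).round(4),"Z",np.percentile(Z[k],[0,50,100]).round(4))
k=(abs(Z-.034)<.0025)&(S>.53)&(S<.67)&(N>.072)&(N<.094)
for lo in np.arange(.54,.66,.01):
    j=k&(S>=lo)&(S<lo+.01); print(round(lo,2),j.sum(),Z[j].mean().round(4) if j.any() else"",end=" | ")
k=cv2.inRange(hsv,(100,120,50),(130,255,255)).astype(bool)&(S>.5)&(S<.72)&(N>0)&(N<.12)&(Z>.06)
print(cv2.minAreaRect(np.stack([S[k],N[k]],1).astype(np.float32)*1000))
o=cv2.resize(f['pixels'][90:190,245:345],None,fx=6,fy=6,interpolation=2);cv2.imwrite('pics/j.png',o[...,::-1])
E
```

```text
clock: 20.53
position: [0.588, 0.1431, 0.0671]
tool_rot: [-3.142, -0.0, -3.047]
force: [0.5, 1.6, -0.1]
grip_width: 0.0352
finger_force: 0.0
clock: 21.2
position: [0.589, 0.1433, 0.1775]
force: [0.2, 0.6, 0.1]
blue 152 S [0.5782 0.5998 0.618 ] N [0.0766 0.0803 0.0906] Z [0.0418 0.0664 0.0799]
green 43 S [0.6735 0.6799 0.6847] N [0.0218 0.0258 0.0356] Z [0.0489 0.0718 0.0789]
red 17 S [0.6492 0.6537 0.6576] N [0.0798 0.0889 0.0971] Z [0.0255 0.0274 0.0309]
brass 22 S [0.5389 0.543  0.6564] N [0.0723 0.0807 0.0942] Z [0.029  0.0433 0.0456]
0.54 9 0.0344 | 0.55 15 0.0341 | 0.56 16 0.0344 | 0.57 10 0.0344 | 0.58 7 0.0346 | 0.59 7 0.034 | 0.6 7 0.0346 | 0.61 11 0.034 | 0.62 14 0.0344 | 0.63 17 0.0346 | 0.64 16 0.0343 | 0.65 0  | ((598.1272583007812, 83.40988159179688), (12.576471328735352, 39.90717697143555), 86.5350112915039)
```

View pics/j.png

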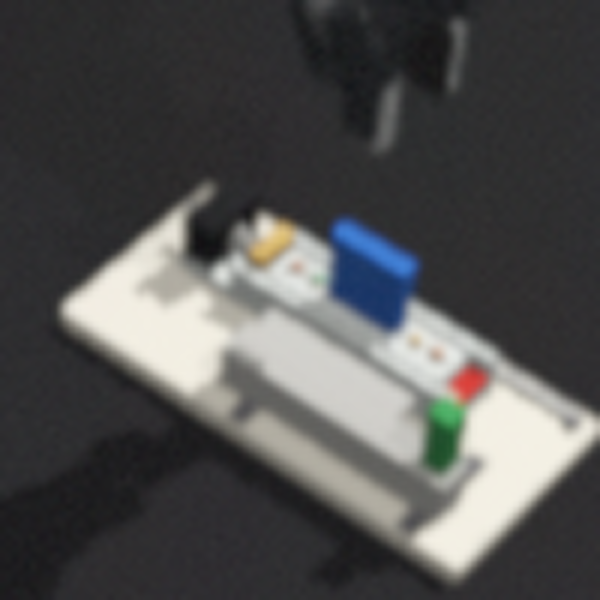

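The strip lies flat: the bar top reads 34 mm all along, and its blue fin is at crop (375,275) between brass (270,243) and red (468,383). Next I'll pinch the green handle at (445,430).

```bash
python3 -m crank '0.05 -0.0132 -0.0095 0 0 0 0;0.05 -0.0132 -0.0095 0 0 0 0;0.05 -0.0132 -0.0095 0 0 0 0;0.05 -0.0132 -0.0095 0 0 0 0;0.05 -0.0132 -0.0095 0.01 0 0 0;0.05 -0.0132 -0.0095 0.015 0 0 0;0.05 0 0 0.01 0 0 0;0.05 0 0 0 0 0 0' 20 | sed -n '2p;4,5p'
python3 d.py .6732 .0938 .066 185.4
```

```text
position: [0.6712, 0.0932, 0.1364]
force: [0.5, -0.5, -0.3]
grip_width: 0.0502
tool shift mm [-2.3  0.4 70.4] turn deg [-0.03 -0.22 -0.02] pos [0.6712 0.0932 0.1364] yaw [-179.97   -0.22 -174.62] F [ 0.47 -0.52 -0.26]
```

```bash
python3 -m crank '0.05 0 0 0.015 0 0 0;0.05 0 0 0.015 0 0 0;0.05 0 0 0.015 0 0 0;0.05 0 0 0.015 0 0 0;0.05 0 0 0.01 0 0 0;0.05 0 0 0.005 0 0 0;0.05 0 0 0 0 0 0;0.05 0 0 0 0 0 0' 20 | sed -n '2p;4,5p'
python3 d.py .6732 .0938 .066 185.4
```

```text
position: [0.6725, 0.094, 0.0646]
force: [0.1, -0.0, -0.4]
grip_width: 0.0497
tool shift mm [-0.7 -0.2 -1.4] turn deg [0.   0.01 0.03] pos [0.6725 0.094  0.0646] yaw [ 1.8000e+02  1.0000e-02 -1.7457e+02] F [ 0.1  -0.02 -0.44]
```

```bash
python3 -m crank '0.0 0 0 0 0 0 0;0.0 0 0 0 0 0 0;0.0 0 0 0 0 0 0;0.0 0 0 0 0 0 0;0.0 0 0 0 0 0 0;0.0 0 0 0 0 0 0;0.0 0 0 0 0 0 0;0.0 0 0 0 0 0 0' 20 | sed -n '1,2p;4,6p'
python3 -m crank '0.0 0 0.002 0 0 0 0;0.0 0 0.003 0 0 0 0;0.0 0 0.003 0 0 0 0;0.0 0 0.003 0 0 0 0;0.0 0 0.003 0 0 0 0;0.0 0 0.002 0 0 0 0;0.0 0 0 0 0 0 0;0.0 0 0 0 0 0 0' | sed -n '2p;4,6p'
```

```text
clock: 23.25
position: [0.6728, 0.0943, 0.065]
force: [-1.7, 0.8, 6.7]
grip_width: 0.0136
finger_force: 25.0
position: [0.6713, 0.1097, 0.065]
force: [-0.5, -0.4, 6.5]
grip_width: 0.0134
finger_force: 25.1
```

```bash
python3 -m crank '0.0 0 0.002 0 0 0 0;0.0 0 0.002 0 0 0 0;0.0 0 0.002 0 0 0 0;0.0 0 0.0015 0 0 0 0;0.0 0 0.001 0 0 0 0;0.0 0 0 0 0 0 0;0.0 0 0 0 0 0 0;0.0 0 0 0 0 0 0' | sed -n '2p;4,6p'
python3 -m crank '0.0 0 0.001 0 0 0 0;0.0 0 0.0005 0 0 0 0;0.0 0 0.0005 0 0 0 0;0.0 0 0 0 0 0 0;0.0 0 0 0 0 0 0;0.0 0 0 0 0 0 0;0.0 0 0 0 0 0 0;0.0 0 0 0 0 0 0' | sed -n '2p;4,6p'
```

```text
position: [0.6705, 0.1179, 0.065]
force: [-1.3, -1.5, 7.5]
grip_width: 0.0133
finger_force: 25.1
position: [0.6703, 0.1197, 0.065]
force: [-0.1, -3.3, 7.0]
grip_width: 0.0138
finger_force: 25.1
```

```bash
python3 -m crank '0.0 0 0.0005 0 0 0 0;0.0 0 0.0005 0 0 0 0;0.0 0 0 0 0 0 0;0.0 0 0 0 0 0 0;0.0 0 0 0 0 0 0;0.0 0 0 0 0 0 0;0.0 0 0 0 0 0 0;0.0 0 0 0 0 0 0' | sed -n '2p;4,6p'
python3 -m crank '0.0 0 0.0005 0 0 0 0;0.0 0 0.0005 0 0 0 0;0.0 0 0 0 0 0 0;0.0 0 0 0 0 0 0;0.0 0 0 0 0 0 0;0.0 0 0 0 0 0 0;0.0 0 0 0 0 0 0;0.0 0 0 0 0 0 0' | sed -n '2p;4,6p'
```

```text
position: [0.6702, 0.1206, 0.0649]
force: [-1.2, -2.3, 6.6]
grip_width: 0.0136
finger_force: 25.1
position: [0.6702, 0.1207, 0.065]
force: [-0.3, -6.6, 6.9]
grip_width: 0.0135
finger_force: 25.2
```

```bash
python3 -m crank '0.035 0 0 0 0 0 0;0.035 0 0 0 0 0 0;0.035 0 0 0 0 0 0;0.035 0 0 0 0 0 0;0.035 0 0 -0.005 0 0 0;0.035 0 0 -0.01 0 0 0;0.035 0 0 -0.02 0 0 0;0.035 0 0 -0.02 0 0 0' | sed -n '2p;4,6p'
python3 -m crank '0.035 0 0 -0.02 0 0 0;0.035 0 0 -0.02 0 0 0;0.035 0 0 -0.02 0 0 0;0.035 0 0 -0.02 0 0 0;0.035 0 0 -0.02 0 0 0;0.035 0 0 0 0 0 0;0.035 0 0 0 0 0 0;0.035 0 0 0 0 0 0' | sed -n '1,2p;4,6p'
python3 -c "
from h import *
f=grab('scene');o=cv2.resize(f['pixels'][90:190,245:345],None,fx=6,fy=6,interpolation=2);cv2.imwrite('pics/k.png',o[...,::-1])
a=np.radians(5.4);u=np.array([np.cos(a),np.sin(a)]);n=np.array([-np.sin(a),np.cos(a)]);P=pts(f);S=P[...,:2]@u;N=P[...,:2]@n;h=cv2.cvtColor(f['pixels'],cv2.COLOR_RGB2HSV)
k=cv2.inRange(h,(45,100,40),(85,255,255)).astype(bool)&(S>.6)&(S<.72)&(N>0)&(N<.12);print('green',k.sum(),np.median(N[k]),np.median(S[k]))
k=cv2.inRange(h,(100,120,50),(130,255,255)).astype(bool)&(S>.5)&(S<.72)&(N>0)&(N<.12);print('blue',np.median(S[k]),np.median(N[k]),Z:=np.percentile(P[...,2][k],[50,97]))"
```

```text
position: [0.6694, 0.1222, 0.1202]
force: [0.6, 1.0, 1.4]
grip_width: 0.0346
finger_force: 0.0
clock: 27.92
position: [0.6695, 0.1223, 0.2194]
force: [-0.1, 0.2, -0.5]
grip_width: 0.0356
finger_force: 0.0
green 41 0.049272756725524204 0.6789631853119374
blue 0.599886367093333 0.08049448942063388 [0.06698515 0.07743411]
```

View pics/k.png

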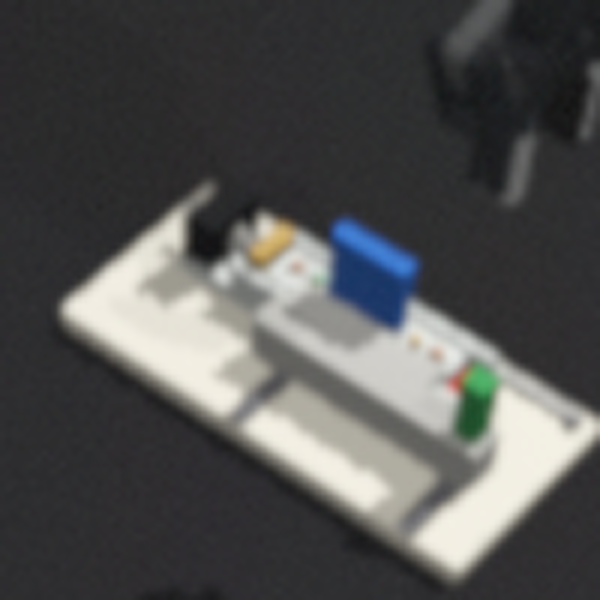

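The rail now covers the bar edge; handle top at crop (480,380), previously (445,410). I'll check the closure in numbers before handing in.

Run:
```python
from m import *
f=grab("scene"); a=np.radians(5.4);n=np.array([-np.sin(a),np.cos(a)]);u=np.array([np.cos(a),np.sin(a)])
f0={**f,"pixels":cv2.imread("pics/scene0.png")[...,::-1].copy()}
for g in(f0,f):
    m,_=blob(g,(45,100,40),(85,255,255),(290,140,345,185)); v,U=np.nonzero(m); w=ray(g,U.mean(),v.mean(),.058)
    print(len(U),U.mean().round(2),v.mean().round(2),"n",(w[:2]@n).round(4),"s",(w[:2]@u).round(4),"rows",v.min(),v.max())
P=pts(f);S=P[...,:2]@u;N=P[...,:2]@n;Z=P[...,2];k=(abs(Z-.04)<.0025)&(S>.57)&(S<.63)&(N>.02)&(N<.1)
print("rail top N",np.percentile(N[k],[1,50,90,97]).round(4)); b=(S>.61)&(S<.63)&(N>.06)&(N<.1);print(np.c_[N[b],Z[b]][np.argsort(N[b])].round(4)[::2].tolist())
```

```text
42 318.6 161.69 n 0.0351 s 0.6753 rows 157 167
42 323.98 156.19 n 0.0591 s 0.6747 rows 151 162
rail top N [0.0436 0.0607 0.0774 0.0804]
[[0.0601, 0.0395], [0.0606, 0.0411], [0.0613, 0.0435], [0.0621, 0.0406], [0.0635, 0.0392], [0.0647, 0.0408], [0.0654, 0.0422], [0.0659, 0.0379], [0.067, 0.0397], [0.0678, 0.04], [0.0689, 0.0395], [0.0692, 0.0396], [0.0716, 0.0397], [0.0725, 0.039], [0.0727, 0.0397], [0.0735, 0.04], [0.0744, 0.0407], [0.0759, 0.0392], [0.0773, 0.0397], [0.0781, 0.069], [0.0788, 0.0414], [0.0789, 0.0644], [0.079, 0.0593], [0.0791, 0.065], [0.0794, 0.0443], [0.0795, 0.0694], [0.0796, 0.0455], [0.0799, 0.0415], [0.0802, 0.0742], [0.0805, 0.0794], [0.0807, 0.0535], [0.0812, 0.0471], [0.0813, 0.0764], [0.0813, 0.0777], [0.0816, 0.069], [0.0821, 0.0431], [0.0829, 0.0731], [0.0834, 0.0773], [0.0839, 0.0648], [0.0843, 0.0348], [0.0849, 0.0527], [0.0855, 0.0351], [0.0863, 0.0474], [0.0865, 0.0371], [0.0869, 0.0773], [0.0871, 0.0391], [0.0873, 0.0347], [0.0876, 0.031], [0.0881, 0.034], [0.0892, 0.0758], [0.0901, 0.0361], [0.0914, 0.0359], [0.0934, 0.0351], [0.0938, 0.0337], [0.0972, 0.0322], [0.0981, 0.0371], [0.0985, 0.0323], [0.099, 0.0308], [0.0993, 0.0364], [0.0997, 0.0367]]
```

```bash
python3 -c "
from workcell import bot
print(bot.job_done())"
```

```text
the job is handed in; nothing more can be done
None
```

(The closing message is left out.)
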